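# File the loose parts case beside its twin in the packed row

### The arm

A 6-joint arm with a two-finger parallel gripper is mounted at the origin on a cart in front of the work surface, level with it; the furniture and walls round the work are solid. World frame = base frame: x ahead of the robot, y to its left, z up, the work surface at z = 0. Lengths are in mm, angles in rad, forces in N, time in s.
With the tool pointing down it reaches from about 350 to 975 mm from the base axis. Payload 7.1 kg.
Tool frame: the origin (TCP) lies midway between the tips of the shut fingers; the grasp point (between the pads) lies env.hold_point_z behind it (env.hold_point_z is the distance from the TCP to the grasp point, in mm); z points along the fingers, y is the line along which they close (so a half turn about z gives the same grasp; the last joint's range is limited). The gripper opens to 88 mm and grips with 3 to 60 N. Pads are 20 mm wide; open, the fingers measure 115 mm over their backs; the gripper's body (75 mm by 178 mm) begins 61 mm behind the grasp point.
Start: joints at [-1.234, 0.423, 1.63, -0, 1.089, -0.019], TCP at [217.729, -585.832, 222.675] pointing down, gripper open.
Joint ranges: [-3, 3], [-0.9, 2.11], [0.09, 2.58], [-1.31, 4.45], [0.11, 2.69], [-2.54, 2.54]. Speed limits (rad/s): [2.39, 2.39, 3.01, 3.14, 3.14, 3.14].

### API

Orientations are given as a unit quaternion [x, y, z, w].
In Python, from station import env gives the robot as it stands. Calls block until the motion is done:
- env.reach(position, orientation): joint-space move of the TCP to a pose.
- env.move_l(position, rot=None, rate=150, f_stop=None): straight line of the TCP; rot=None keeps the orientation; rate is the mean speed in mm/s. With f_stop (N) it stops when the force on the tool has changed by that much, and returns True; else False.
- env.move_joints(angles): joint-space move.
- env.set_gripper(opening): finger opening in mm; the grip force is fixed at half the most; returns when the fingers have stopped.
- env.hold(seconds).
- env.ik(position, orientation): joint angles nearest the present ones, or None.
- env.read_state(): the state.
- env.camera(name): name is "scene" or "top"; returns the picture (400x640x3 uint8, blue, green, red); there is no depth.
- env.camera_params(name): a dict with "fx", "fy", "cx", "cy" (pixels), "pose" (4x4, takes a point from camera to world coordinates). Camera axes: x right, y up, looking along -z (the intrinsics and any distortion apply to the point x, -y, -z); pixel columns grow to the right and rows downward; lengths in mm; the calibration is good to about 2 mm. A picture is of the moment at which its call begins. camera_params takes no time and is no camera call.
A pose or a line that the arm cannot do raises env.IKError and nothing moves.
- env.sign_off(): hands the job in; it is judged then, once.
Trained networks look in the newest picture that a camera, given by its name, has taken for a name from the list of things; names that differ only in an ending like _2 or _b are one class to them, and where a whole thing is asked for, a point or a joint stands for the part that bears it (a point fixed in the world has none). Each returns a list of dicts, best first, with "confidence" (0 to 1); they miss things now and then, are a little off and sometimes report something else, mostly with a low value. They report only what shows in the picture. A call takes as long as a camera call.
- env.boxes_of(camera, thing): "xy" ([column, row] in pixels, amid what is visible of it).
- env.trace(camera, thing): "mask" (400x640 bool, what is visible of it) and "xy" ([column, row] in pixels, amid what is visible of it).
- env.pinpoint(camera, thing): "xy" ([column, row] in pixels: a listed point, or the origin of a listed thing).
The state is a dict: "time_s": time; "qpos": joint angles; "dq": joint speeds; "tau": joint torques, N m; "tool_pos": TCP position; "orientation": TCP orientation; "force": force on the tool from outside, world axes, zero at the start; "wrist_torque": the same for the moment, N m; "width": finger opening in mm; "grip_force": force on a finger pad.
Only numpy, scipy, OpenCV 4.12 (cv2) and the standard library are available. Lean on these libraries where they do the work, as an engineer would, in place of code of your own. Each camera call takes 0.05 s, during which the arm holds its last target. There are 200 camera calls.

### The job

Put the loose parts case with the bar handle back into the tightly packed row in the tray, upright on the tray's floor, directly to the right of the other bar-handled case: push the sliding stop back and slide the neighbours apart to make room, without lifting any case out of the tray. Then push the stop up again so that all five cases stand packed together without gaps.

Things in the scene. Friction and masses are not known exactly. Their poses are not given: they have to be found in the camera images.
- tray: fixed wooden tray. Origin: centre of its underside; x away from the robot, y along the row to the left. Inside 132 mm (x) by 372 mm (y = -186 to +186 mm); slippery floor (friction about 0.25) 8 mm up; long walls 26 mm, end walls 50 mm high, 12 mm thick. Four cases stand packed from the left (+y) end, in changing order, the sliding stop against the right-hand one
- stop (a joint): sliding stop that keeps the row packed; stays where left (3 N friction). 0 to 0.098 m, growing to the right (tray -y), starts at 0 to 0.006. Its flat face, 45 mm high like the cases, is at tray y = -0.041 minus this value: at 0 four cases fit with 3 mm to spare, at 0.056 five do with 3 mm to spare
- stop_grip (a point): middle of the top edge of the stop's upright grip plate: 70 mm along tray x, 12 mm thick in y, top 93 mm above the tray's origin, its middle 36 mm right (tray -y) of the stop's face. The stop's foot beside it is 23 mm high above the tray's origin, its face plate (12 mm thick) 53 mm. Push the grip plate from either side
- bar_case: grey steel parts case, 120 mm deep (x) by 56 mm wide (y, along the row) by 45 mm high, about 0.35 kg; origin: centre of its underside, z up. On mid-lid an upright plate as bar handle, 70 mm long in x, 12 mm thick in y, 38 mm tall (top 83 mm above origin). The only bar-handled case in the row: first, second or third from the left, always with a knob case to its right
- knob_case_a: grey steel parts case, 120 mm deep (x) by 56 mm wide (y, along the row) by 45 mm high, about 0.35 kg; origin: centre of its underside, z up. On mid-lid a round post knob, 20 mm across, 38 mm tall (top 83 mm above origin). Starts in the row on the tray's floor
- knob_case_b: grey steel parts case, 120 mm deep (x) by 56 mm wide (y, along the row) by 45 mm high, about 0.35 kg; origin: centre of its underside, z up. On mid-lid a round post knob, 20 mm across, 38 mm tall (top 83 mm above origin). Starts in the row on the tray's floor
- knob_case_c: grey steel parts case, 120 mm deep (x) by 56 mm wide (y, along the row) by 45 mm high, about 0.35 kg; origin: centre of its underside, z up. On mid-lid a round post knob, 20 mm across, 38 mm tall (top 83 mm above origin). Starts in the row on the tray's floor, at the right-hand end, next to the stop
- loose_case: grey steel parts case, 120 mm deep (x) by 56 mm wide (y, along the row) by 45 mm high, about 0.35 kg; origin: centre of its underside, z up. On mid-lid an upright plate as bar handle, 70 mm long in x, 12 mm thick in y, 38 mm tall (top 83 mm above origin), like the bar-handled case in the row. Starts upright on the worktop left of the tray, turned up to 0.5 rad; may go in either way round

How it is judged:
By the outcome, as a careful person would: the job done as asked, in the order asked, and still so for the second after the job is handed in, with the robot touching nothing.
It also fails if it takes over 72 s, if anything falls off the work surface, if the arm or the gripper's body presses on something with over 40 N, if the wrist force passes 120 N, or if a joint passes its speed limit or range.

## Working session

There is one attempt and no reset: what is moved stays moved. The work goes in short steps, each a Python script; the robot and the scene stay as the last script left them, time stands still between calls to the robot, and variables do not carry over. Pictures are saved under pics/ and viewed, at most 10 in all, crops included, and the job is handed in when it is done.

```bash
mkdir -p pics; ls; python3 - <<'E'
from station import env
import cv2,numpy as np
print(env.hold_point_z, env.read_state())
for c in ("top","scene"):
    im=env.camera(c); cv2.imwrite(f"pics/{c}0.png",im)
    p=env.camera_params(c); print(c,p)
    for t in ("tray","stop_grip","bar_case","knob_case_a","loose_case"):
        print(t,[(np.round(d["xy"],1).tolist(),round(d["confidence"],2)) for d in env.pinpoint(c,t)])
E
```

```text
pics
station.py
18.700000000000003 {'time_s': 0.0, 'qpos': array([-1.23400992e+00,  4.23794052e-01,  1.63068946e+00,  7.09821969e-06,
        1.08860239e+00, -1.89880476e-02]), 'dq': array([-3.90619710e-04,  8.38321352e-04, -7.39218781e-05, -3.26421036e-04,
        3.45516930e-04,  5.22042260e-04]), 'tau': array([ 6.12233471e-04, -5.44623721e+01, -2.73665231e+01,  6.44424534e-02,
        2.26803508e-02, -1.21954617e-04]), 'tool_pos': array([ 217.5470186 , -585.32377542,  221.93112688]), 'orientation': array([ 9.84219763e-01,  1.76948865e-01, -1.15035545e-04, -7.37714393e-04]), 'force': array([-0.64910052, -0.41031951,  0.8065073 ]), 'wrist_torque': array([ 0.04407734,  0.04818063, -0.04749534]), 'grip_force': 0.0, 'width': 87.3094330266044}
top {'fx': 374.7448435101208, 'fy': 374.7448435101208, 'cx': 315.3014037875429, 'cy': 194.33231998998156, 'pose': array([[ 1.40033536e-02,  9.85686897e-01, -1.68003712e-01,
         3.67009158e+02],
       [-9.99864151e-01,  1.52646693e-02,  6.21851257e-03,
         6.36979233e+01],
       [ 8.69402746e-03,  1.67893809e-01,  9.85766749e-01,
      
[... 283 characters left out ...]
213.0, 219.8], 0.76)]
scene {'fx': 384.86876261563737, 'fy': 384.86876261563737, 'cx': 322.5328184846828, 'cy': 200.85291597714186, 'pose': array([[-8.24983730e-01,  2.21713553e-01, -5.19850888e-01,
        -1.65217277e+00],
       [-5.64869822e-01, -3.52774000e-01,  7.45970903e-01,
         7.77946335e+02],
       [-1.79980183e-02,  9.09061937e-01,  4.16272106e-01,
         4.72032267e+02],
       [ 0.00000000e+00,  0.00000000e+00,  0.00000000e+00,
         1.00000000e+00]])}
tray [([354.4, 197.8], 0.9)]
stop_grip [([362.2, 157.5], 0.96)]
bar_case [([348.6, 202.6], 0.71), ([273.1, 283.0], 0.37)]
knob_case_a [([337.4, 207.7], 0.81), ([355.3, 190.8], 0.53)]
loose_case [([272.4, 280.2], 0.94)]
```

View pics/top0.png

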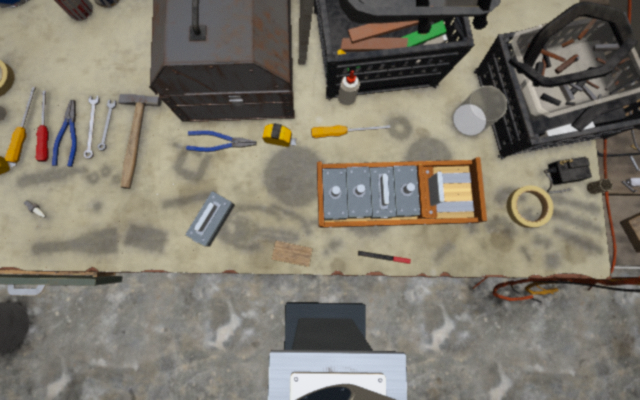

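View pics/scene0.png

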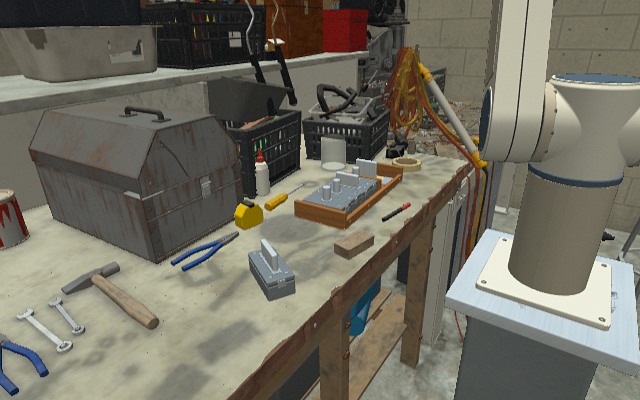

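The row from the left is knob (335), knob (360), bar (385), knob (409), then the stop. The loose case is at about (210,219). Next I'll fit the poses to the masks.

```bash
cat > h.py <<'E'
import numpy as np, cv2
from station import env
from scipy.optimize import minimize
from scipy.spatial.transform import Rotation as R
def proj(c,P):
    p=env.camera_params(c); T=np.linalg.inv(p["pose"]); q=np.atleast_2d(P)@T[:3,:3].T+T[:3,3]
    return np.c_[p["cx"]+p["fx"]*q[:,0]/-q[:,2], p["cy"]-p["fy"]*q[:,1]/-q[:,2]]
def box(x0,x1,y0,y1,z0,z1): return np.array([[x,y,z] for x in(x0,x1) for y in(y0,y1) for z in(z0,z1)],float)
def place(P,q,z=0):
    c,s=np.cos(q[2]),np.sin(q[2]); return np.c_[q[0]+c*P[:,0]-s*P[:,1], q[1]+s*P[:,0]+c*P[:,1], P[:,2]+z]
TRAY=[np.vstack([box(-78,78,186,198,0,50),box(-78,78,-198,-186,0,50)])]
CASE=[box(-60,60,-28,28,0,45),box(-35,35,-6,6,45,83)]
def render(c,parts,q,z=0,S=4):
    m=np.zeros((400*S,640*S),np.uint8)
    for P in parts:
        uv=((proj(c,place(P,q,z))+.5)*S).astype(np.int32); cv2.fillConvexPoly(m,cv2.convexHull(uv),1)
    return m
def fit(masks,parts,q0,z=0,S=4):
    big={c:cv2.resize(m.astype(np.uint8)*255,None,fx=S,fy=S,interpolation=cv2.INTER_LINEAR)>127 for c,m in masks.items()}
    def cost(v):
        q=(v[0],v[1],v[2]/100); t=0
        for c,m in big.items():
            r=render(c,parts,q,z)>0; t+=1-(r&m).sum()/(r|m).sum()
        return t
    v0=np.array([q0[0],q0[1],q0[2]*100])
    r=minimize(cost,v0,method="Nelder-Mead",options=dict(initial_simplex=np.vstack([v0,v0+np.diag([15,15,15])]),xatol=.1,fatol=1e-5))
    return np.array([r.x[0],r.x[1],r.x[2]/100]),r.fun
def ray(c,uv):
    p=env.camera_params(c); d=np.array([(uv[0]-p["cx"])/p["fx"],-(uv[1]-p["cy"])/p["fy"],-1])
    return p["pose"][:3,3],p["pose"][:3,:3]@d
def atz(c,uv,z):
    o,d=ray(c,uv); return o+d*(z-o[2])/d[2]
def best(f,c,t): 
    r=f(c,t); return r[0] if r else None
E
python3 - <<'E'
from h import *
for c in("top","scene"): env.camera(c)
for name,parts,q0,hull in(("tray",TRAY,None,True),("loose_case",CASE,None,False)):
    ms={}
    for c in("top","scene"):
        d=best(env.trace,c,name)
        if d is None: print(c,name,"none"); continue
        m=d["mask"].astype(np.uint8); print(c,name,d["confidence"],m.sum(),d["xy"])
        if hull:
            n,l,s,_=cv2.connectedComponentsWithStats(m); m=np.isin(l,[i for i in range(1,n) if s[i,4]>15]).astype(np.uint8)
            h=cv2.convexHull(cv2.findNonZero(m)); m=cv2.fillConvexPoly(np.zeros_like(m),h,1)
        ms[c]=m
    q0=atz("top",(402,192) if hull else (210,219),15); q0[2]=0.05 if hull else -0.4
    for sub in({k:ms[k]} for k in ms): print(name,list(sub),fit(sub,parts,q0))
    print(name,"both",fit(ms,parts,q0))
print("grip",atz("top",best(env.pinpoint,"top","stop_grip")["xy"],93),atz("scene",best(env.pinpoint,"scene","stop_grip")["xy"],93))
for c in("top",):
  for u in((336,190),(360,189),(385,189),(409,187)): print(atz(c,u,91)[:2])
E
```

```text
top tray 0.96 5464 [439.0, 190.8]
scene tray 0.56 2393 [358.5, 206.8]
tray ['top'] (array([ 5.26666896e+02, -1.44816024e+02,  5.32439772e-02]), np.float64(0.016310934554268797))
tray ['scene'] (array([ 5.27696930e+02, -1.42385314e+02,  5.07704128e-02]), np.float64(0.02623922341552365))
tray both (array([ 5.26981894e+02, -1.44164953e+02,  5.16122204e-02]), np.float64(0.047681810082763176))
top loose_case 0.72 1483 [213.6, 221.1]
scene loose_case 0.59 1799 [272.1, 270.9]
loose_case ['top'] (array([456.08447303, 309.31994829,  -0.48838573]), np.float64(0.03329873365165037))
loose_case ['scene'] (array([457.32340654, 308.91769303,  -0.51169472]), np.float64(0.05303280311530589))
loose_case both (array([456.49789165, 309.4072734 ,  -0.50437772]), np.float64(0.09152957247783089))
grip [ 526.12290553 -224.23412889   93.        ] [ 542.64686928 -234.08185193   93.        ]
[519.58916892  11.81245932]
[522.73525059 -42.4898407 ]
[523.61965237 -99.13156021]
[ 529.08233981 -153.69999754]
```

```bash
cat >> h.py <<'E'
TR=np.array([527.0,-144.3,0.052])
def w(x,y,z): return place(np.array([[x,y,z]],float),TR)[0]
def down(yaw):
    """tool-down quaternion; of the half-turn pair the one that keeps joint 6 nearer its middle"""
    return [(R.from_euler("z",yaw+k)*R.from_euler("x",np.pi)).as_quat() for k in(0,np.pi)]
def pick(pos,yaw):
    s=[(abs(j[5]),i) for i,q in enumerate(down(yaw)) if (j:=env.ik(pos,q)) is not None]
    return down(yaw)[min(s)[1]]
E
python3 - <<'E'
from h import *
a=w(0,-50,160); q=pick(a,TR[2]+np.pi/2); print(q,env.ik(a,q))
env.set_gripper(0)
env.reach(a,q); env.move_l(w(0,-50,64))
print("push",env.move_l(w(0,-149,64),rate=70,f_stop=30), env.read_state()["tool_pos"])
env.move_l(w(0,-143,64)); env.move_l(w(0,-140,130))
env.set_gripper(60)
env.move_l(w(0,-10,130)); print("down",env.move_l(w(0,-10,59),rate=80,f_stop=15))
env.set_gripper(0); s=env.read_state(); print(s["width"],s["grip_force"],s["force"])
print("slide",env.move_l(w(0,-85,59),rate=60,f_stop=25))
s=env.read_state(); print(s["width"],s["tool_pos"],w(0,-85,59),s["force"])
env.set_gripper(60); env.move_l(w(0,-85,200))
a=w(-150,150,250); env.reach(a,q)
for c in("top","scene"): cv2.imwrite(f"pics/{c}1.png",env.camera(c)[120:320,120:520] if c=="top" else env.camera(c))
print(env.read_state()["time_s"])
E
```

```text
[6.88485088e-01 7.25250498e-01 4.44087850e-17 4.21575529e-17] [-0.37261902  0.41616577  1.81245225  0.          0.91297463 -0.42461902]
push False [ 535.03590557 -293.24956325   63.98807834]
down False
19.506748669329692 30.000179708003998 [0.63576371 0.25612616 0.34056747]
slide False
19.208213129087618 [ 531.52877375 -230.10120017   59.09442443] [ 531.41800832 -229.18510589   59.        ] [-0.0953351  -0.91666038  3.62066877]
15.625
```

```bash
python3 -c "
import cv2;a=cv2.imread('pics/top1.png');cv2.imwrite('pics/top1b.png',cv2.resize(a,(800,400)))"
```

```text
(no output)
```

View pics/top1b.png

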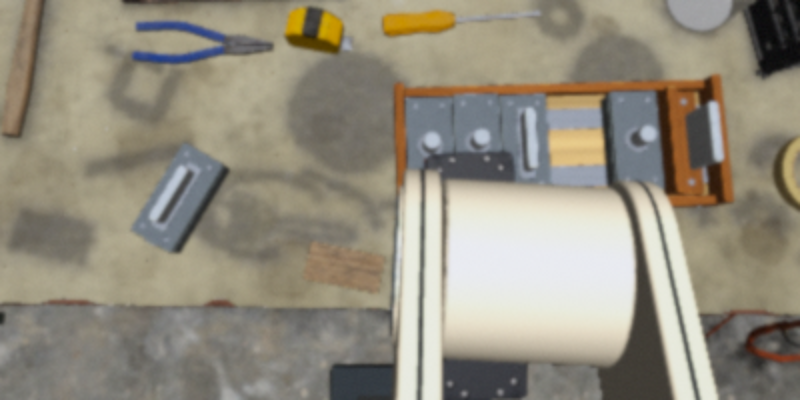

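```bash
python3 - <<'E'
from h import *
def totray(P):
    d=P[:2]-TR[:2]; c,s=np.cos(TR[2]),np.sin(TR[2]); return np.round([c*d[0]+s*d[1],-s*d[0]+c*d[1]],1)
for u in((394.3,180),(424,180)): print(totray(atz("top",u,53)))
L=np.array([456.4,309.3]); g=np.r_[L,52]
q=pick(g,-0.50); j=env.ik(np.r_[L,150],q); print(j)
env.set_gripper(50); env.reach(np.r_[L,150],q)
print("down",env.move_l(g,rate=90,f_stop=12))
env.set_gripper(0); s=env.read_state(); print(s["width"],s["grip_force"],s["tool_pos"])
env.move_l(np.r_[L,170],rate=100)
print(env.read_state()["width"],env.read_state()["force"])
cv2.imwrite("pics/s2.png",env.camera("scene")[60:340,150:500])
print(env.read_state()["time_s"])
a=w(0,-20,170); qs=[(np.abs(env.ik(a,k)-env.read_state()["qpos"]).max(),env.ik(a,k)) for k in down(TR[2]) if env.ik(a,k) is not None]; print(qs)
E
```

```text
[26.6 13.9]
[ 24.1 -56.9]
[ 0.57401304  0.41383768  1.84662942  0.          0.88112556 -0.49678328]
down False
11.461640711288524 29.996805489063263 [456.17768004 309.120334    51.89542233]
12.118523945292559 [-0.0180292  -0.09240766 -3.62253613]
20.6
[(np.float64(1.6924322142807728), array([-3.23129253e-01,  3.87341189e-01,  1.83047639e+00, -4.44089210e-16,
        9.23775072e-01,  1.19566707e+00])), (np.float64(1.4491604393090207), array([-0.32312925,  0.38734119,  1.83047639,  0.        ,  0.92377507,
       -1.94592558]))]
```

View pics/s2.png

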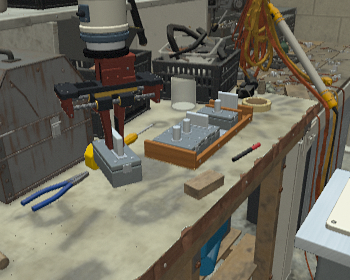

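```bash
python3 - <<'E'
from h import *
a=w(0,-21.5,190); q=pick(a,TR[2])
env.reach(a,q); env.move_l(w(0,-21.5,125),rate=100)
s=env.read_state(); print(s["width"],s["tool_pos"],w(0,-21.5,125))
cv2.imwrite("pics/t3.png",cv2.resize(env.camera("top")[140:260,300:500],(800,480)))
cv2.imwrite("pics/s3.png",cv2.resize(env.camera("scene")[100:280,260:460],(800,600)[::1]))
print(env.read_state()["time_s"])
E
```

```text
12.138927543921234 [ 528.58645808 -165.82248152  125.34424979] [ 528.11749622 -165.77093855  125.        ]
23.25
```

View pics/s3.png

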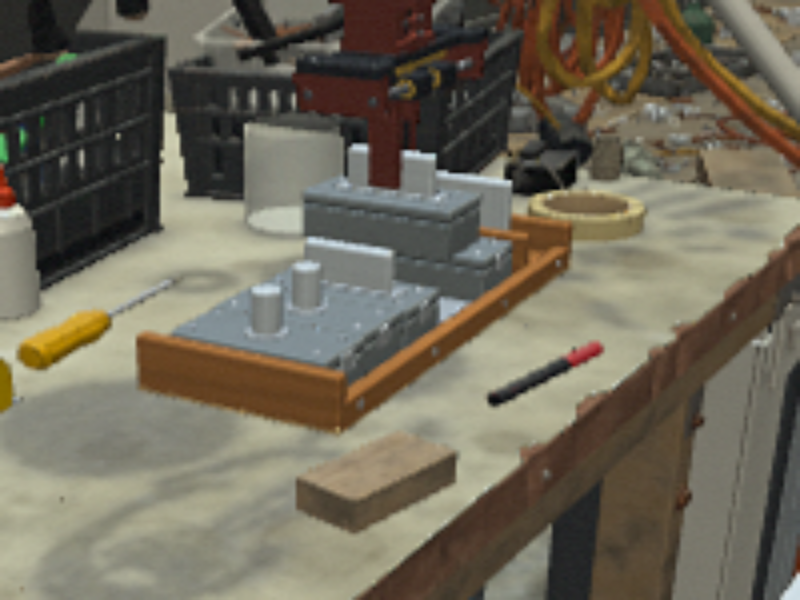

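```bash
python3 - <<'E'
from h import *
y=-21.5
print("contact",env.move_l(w(0,y,58),rate=45,f_stop=8)); s=env.read_state(); print(s["tool_pos"],s["force"],s["width"])
env.set_gripper(30); p=s["tool_pos"].copy(); p[2]=190; env.move_l(p)
a=w(0,-191,170); q=pick(a,TR[2]+np.pi/2); env.reach(a,q)
im=env.camera("top"); cv2.imwrite("pics/t4.png",cv2.resize(im[140:260,300:500],(800,480)))
print(env.read_state()["time_s"])
E
```

```text
contact True
[ 527.9864761  -165.67381543   59.7896607 ] [-0.17830028  0.32029433  5.00843392] 12.179207619153615
27.775
```

View pics/t4.png

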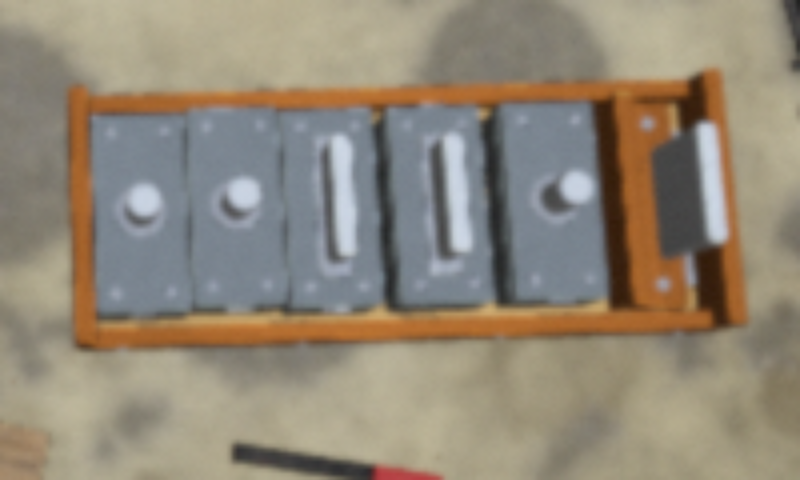

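The loose case stands on the floor (contact at z=59.8), between the bar case (338) and knob_c (570). Next I'll push the stop up.

```bash
python3 - <<'E'
from h import *
env.set_gripper(0)
print(env.move_l(w(0,-191,66),rate=100,f_stop=15))
env.move_l(w(0,-158,66),rate=60,f_stop=30)
print("push",env.move_l(w(0,-128,66),rate=25,f_stop=25))
s=env.read_state(); d=s["tool_pos"]-w(0,-146,66); print(s["tool_pos"],d,s["force"])
env.move_l(s["tool_pos"]+[0,-12,0],rate=40); env.move_l(w(0,-160,200))
env.reach(w(-120,-260,250),s["orientation"])
env.camera("top"); im=env.camera("top"); cv2.imwrite("pics/t5.png",cv2.resize(im[140:260,300:500],(800,480)))
im=env.camera("scene"); cv2.imwrite("pics/s5.png",cv2.resize(im[110:230,280:440],(800,600)))
print(env.read_state()["time_s"])
E
```

```text
False
push True
[ 534.21876611 -292.71400465   65.48395616] [-0.36981289 -2.61135218 -0.51604384] [-0.99428636 -3.0453325   0.68712586]
33.2833
```

View pics/t5.png

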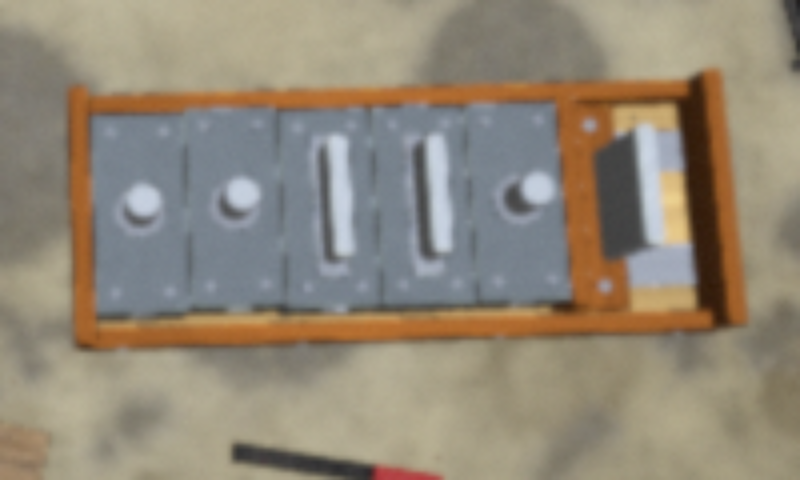

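View pics/s5.png

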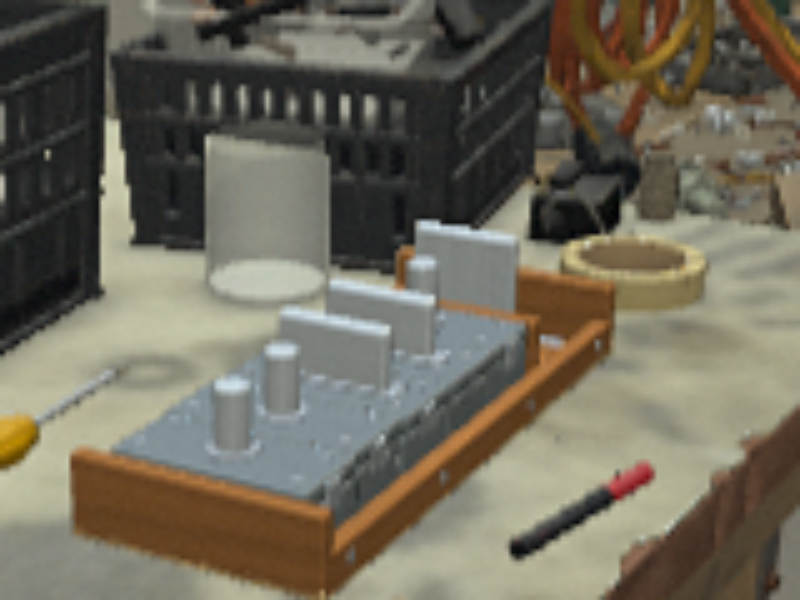

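The row looks packed. I ended 2.6 mm short of nominal, so I'll push once more, slower and firmer, to be sure it is tight.

```bash
python3 - <<'E'
from h import *
a=w(0,-170,170); q=pick(a,TR[2]+np.pi/2); env.reach(a,q)
print(env.move_l(w(0,-165,66),rate=100,f_stop=15))
env.move_l(w(0,-152,66),rate=40,f_stop=30)
for f in(25,32):
    print("push",env.move_l(w(0,-138,66),rate=10,f_stop=f)); s=env.read_state(); print(s["tool_pos"]-w(0,-146,66),s["force"])
env.move_l(s["tool_pos"]+[0,-12,0],rate=40); env.move_l(w(0,-160,200))
env.reach(w(-120,-260,250),s["orientation"])
im=env.camera("top"); cv2.imwrite("pics/t6.png",cv2.resize(im[140:260,300:500],(800,480)))
print(env.read_state()["time_s"])
E
```

```text
False
push True
[ 0.17653275 -2.67912717 -0.026666  ] [-0.75788796 -3.1789125   1.81723512]
push True
[ 0.23901502 -2.88027458  0.03346838] [-0.81324049 -2.91471718  1.11990019]
39.375
```

View pics/t6.png

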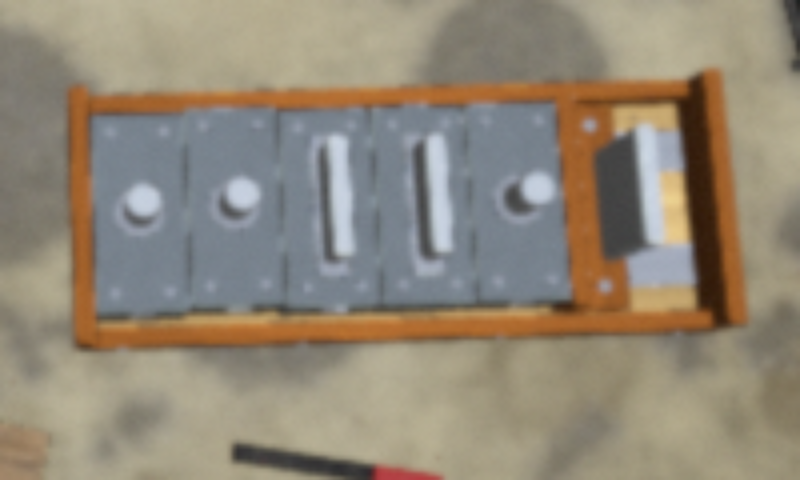

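The stop ended at the same place with both thresholds, so the row is solid: knob, knob, bar, bar, knob, with the stop tight against it.

```bash
python3 -c "
from station import env
print(env.sign_off())"
```

```text
the job is handed in; nothing more can be done
None
```

The loose bar-handled case stands upright on the tray floor directly right of the other bar case, the stop has been pushed up so all five cases are packed together, and I handed the job in after about 39 s.

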